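# Load a tube rack into the reader lane

## Task

Load the rack of blood tubes into the rack reader: square it up in front of the lane and push it down between the two guide rails until it is fully home against the end stop, then push the swing gate shut behind it. The rails carry aligned light sensors, so neither the rack nor the robot may touch them; push only, do not lift or carry the rack or its tubes, and leave everything else on the bench where it is.

Things in the scene. Friction and masses are not known exactly. Their poses are not given: they have to be found in the camera images.
- dock: fixed light grey tray 136 wide (x) x 365 long (y) x 6 thick, on the bench; origin: middle of the lane mouth, at the tray's underside; +y points down the lane to the end stop, z up. Bare apron y = -215..0, lane 66 wide between the rails y = 0..138, then a white reader housing 110 wide, 92 high, to y = 199. A keeper bracket 36 high stands right of the mouth at x = 46..59, y = -35..-11.
- rail_left: left guide rail (dock side -x), aluminium bar 8 wide x 138 long x 28 high with a rounded nose at the mouth and three small black sensors on its outer side. Origin: middle of its underside, on the tray, at dock x = -37, y = 71. Must not be touched.
- rail_right: right guide rail, its mirror image at dock x = +37, y = 71. Must not be touched.
- lane_stop (a point): middle of the end stop: two rubber buffers at the end of the lane, 24 above the tray; its axes are the dock's. The rack's front face meets it.
- rack: orange two-row tube rack, 49 wide (x) x 143 long (y) x 62 high, solid flat end walls, about 0.2 kg with tubes, loose on the tray, its y down the lane; origin: centre of its underside. Starts on the apron, front end 25 to 55 before the lane mouth, up to 10 off the lane's centre line and 0.1 rad askew. Slides with plain friction.
- rack_front (a point): centre line of the rack's front end wall (outer face, y = +71.5 of the rack), 24 above its underside
- rack_back (a point): the same on its rear end wall (y = -71.5), where it is pushed; the wall is 49 wide and 62 high
- tube_1: capped blood tube, 16 across at its stopper, 77 long, standing loose in a cell of the rack, its top about 81 above the rack's underside; origin: its round foot
- tube_2: another such tube in the rack; origin: its foot
- tube_3: another such tube in the rack; origin: its foot
- tube_4: another such tube in the rack; origin: its foot
- gate (a joint): swing gate at the lane mouth, angle in rad about its upright hinge: 0 = shut, straight across the mouth, at its limit; pi/2 = bar points back along the apron; 2.85 = limit, folded outward. Starts at 2.35 to 2.75. Friction hinge, stays where left; about 0.6 N at mid-bar moves it. The shut bar lies 13 mm behind a rack that is home.
- gate_hinge (a point): gate hinge axis, 26 above the tray (half-way up the bar), at dock x = -51, y = -23; fixed. The post is 17 across and 50 high above the tray.
- gate_bar (a point): middle of the gate bar, 50 from the hinge axis. The bar is 10 thick, 20 high (16 to 36 above the tray) and reaches 95 from the hinge axis. At gate angle a it points from the hinge along (cos a, -sin a) in the dock's x, y; to shut it, push its face along (sin a, cos a), swinging it through the side of the apron.
- film_box: small cardboard box, 40 x 55 x 32, bystander; origin: centre of underside
- petri_dish: petri dish, 63 across, 13 high, bystander; origin: centre of underside
- timer: round laboratory timer, 64 across, 42 high, bystander; origin: centre of underside
- vial: capped vial, 26 across, 78 high, standing, bystander; origin: centre of underside
- marker: marker pen, 129 long, 17 thick, bystander; origin: its middle, underside

How it is judged:
By the outcome, as a careful person would: the job done as asked, in the order asked, and still so for the second after the job is handed in, with the robot touching nothing.
It also fails if it takes over 72 s, if anything falls off the work surface, if the arm or the gripper's body presses on something with over 40 N, if the wrist force passes 120 N, or if a joint passes its speed limit or range.

## Robot

A 6-joint arm with a two-finger parallel gripper is mounted at the origin on a cart in front of the work surface, level with it; the furniture and walls round the work are solid. World frame = base frame: x ahead of the robot, y to its left, z up, the work surface at z = 0. Lengths are in mm, angles in rad, forces in N, time in s.
With the tool pointing down it reaches from about 275 to 1000 mm from the base axis. Payload 8.4 kg.
Tool frame: the origin (TCP) lies between the finger pads; the fingertips stand 8 mm ahead of it and the grasp point (between the pads) lies 11 mm behind it (tcp_to_tips is the distance from the TCP to the fingertips, in mm); z points along the fingers, y is the line along which they close (so a half turn about z gives the same grasp; the last joint's range is limited). The gripper opens to 85 mm and grips with 20 to 120 N. Pads are 22 mm wide; open, the fingers measure 114 mm over their backs; the gripper's body (76 mm by 85 mm) begins 54 mm behind the grasp point. The pads swing forward as they close: fully open they stand 13 mm farther back than shut.
Start: joints at [-1.13, 0.353, 1.633, -0, 1.155, -0.002], TCP at [267.793, -564.725, 199.981] pointing down, gripper open.
Joint ranges: [-2.63, 2.63], [-0.92, 2.1], [0.06, 2.66], [-1.3, 4.44], [0, 2.69], [-3.02, 3.02]. Speed limits (rad/s): [2.22, 2.22, 2.79, 3.14, 3.14, 3.14].

## Interface

Orientations are given as [roll, pitch, yaw] about the fixed x, y, z axes, in that order (R = Rz(yaw) Ry(pitch) Rx(roll)).
In Python, from rig import * gives the robot as it stands.
- The arm moves only by the tool step_arm, never from a script. Its argument "motion" is a list of rows, each an object with "claw": the finger opening in mm, from 0 to 85.4; "delta_pos": the shift along the tool's x, y, z in mm, a list of three; "turn": the turn about the tool's z in rad. In form: [{"claw": claw, "delta_pos": [dx, dy, dz], "turn": turn}, ...]. A call has 1 to 8 rows; each row shifts and turns the commanded pose from where the row before left it, along the tool's axes as they then stand; what a row does not reach is not made up. A row lasts 1/12 s, in which the tool goes at most 41.7 mm and 7.16 degrees, less where a joint would pass 70% of its speed; a pose out of reach is approached as far as the arm can. A call is refused whole if a number of a shift passes 41.7 or a number of a turn 0.125, either way. A call with a gripper value outside its range is refused whole. The fingers move at their own pace and stop on an object; "force" is the grip in N (left out, the last holds). Time passes only in rows, so rows that do not move let the fingers close. It gives the time, the measured TCP pose, the force, the opening and the grip force at its end, in the units of the state.
- sense(): the state, without advancing time (a new reading comes with each control period).
- grab_frame(name): name is "scene" or "top" or "wrist"; returns a dict with "img" (384x512x3 uint8, red, green, blue), "vertical_fov" (degrees; the focal length in pixels is half the picture's height over the tangent of half this angle, whatever the lens; pixels are square), "cx", "cy" (the principal point, pixels), "R" (3x3) and "t" (3): a world point X has camera coordinates R X + t. Camera axes: x right, y down, z forward; pixel columns grow to the right and rows downward; lengths in mm; the calibration is good to about 2 mm. A picture is of the moment at which its call begins. There is no depth.
- sign_off(): hands the job in; it is judged then, once.
The state is a dict: "clock": time; "qpos": joint angles; "qvel": joint speeds; "joint_efforts": joint torques, N m; "eef_pos": TCP position; "tcp_rot": TCP orientation; "contact_force": force on the tool from outside, world axes, zero at the start; "wrist_torque": the same for the moment, N m; "opening": opening from 0.0 (shut) to 1.0 (fully open); "grasp_force": force on a finger pad.
Only numpy, scipy, OpenCV 4.12 (cv2) and the standard library are available. Lean on these libraries where they do the work, as an engineer would, in place of code of your own. Each camera call takes 0.05 s, during which the arm holds its last target. There are 200 camera calls.

## Working session

There is one attempt and no reset: what is moved stays moved. The work goes in short steps, Python scripts to look and compute and a tool call to move; the robot and the scene stay as the last step left them, time stands still between calls to the robot, and variables do not carry over. Pictures are saved under pics/ and viewed, at most 10 in all, crops included, and the job is handed in when it is done.

Besides the shell and the picture viewer there is one more tool, called as name([rows], argument=value, ...), one row to a line, values as JSON. step_arm: Moves the arm, as the interface text tells. Its arguments: {"type":"object","properties":{"motion":{"type":"array","items":{"type":"object","properties":{"claw":{"type":"number"},"delta_pos":{"type":"array","items":{"type":"number"}},"turn":{"type":"number"}}}},"force":{"type":"number"}},"required":["motion"]}

```bash
mkdir -p pics; python3 - <<'E'
from rig import *
import cv2
s=sense();print(s)
for n in("scene","top"):
    f=grab_frame(n);cv2.imwrite(f"pics/{n}0.png",f["img"][:,:,::-1])
    print(n,f["vertical_fov"],f["cx"],f["cy"],f["R"],f["t"])
E
```

```text
{'clock': 0.0, 'qpos': array([-1.13037321e+00,  3.53634629e-01,  1.63415347e+00, -3.22422055e-05,
        1.15518866e+00, -2.43977420e-03]), 'qvel': array([ 9.52103317e-04, -8.89714906e-05,  9.47453983e-04,  7.78842787e-04,
       -1.37179766e-03, -1.26363376e-03]), 'joint_efforts': array([ 9.05898250e-04, -6.05249476e+01, -3.42070735e+01,  1.44916844e-04,
        9.44616215e-03,  2.03502998e-05]), 'eef_pos': array([ 267.57314008, -564.2446167 ,  199.26187887]), 'tcp_rot': array([-3.14020848e+00,  2.61024377e-05,  4.42875949e-01]), 'contact_force': array([ 0.31195054, -0.24524745, -0.71756151]), 'wrist_torque': array([ 0.02331127, -0.03479801, -0.01463801]), 'grasp_force': 0.0, 'opening': 0.9983540218733092}
scene 45.12504768472389 258.6714770207725 194.22461403074638 [[ 0.60580679 -0.79519052  0.02588769]
 [-0.35489548 -0.2992084  -0.88573333]
 [ 0.71207256  0.52739584 -0.463472  ]] [-323.05873959  265.29445641 1150.26914858]
top 57.46875453508737 260.4422547885351 193.67422191314594 [[ 0.01635005 -0.99960686  0.02277709]
 [-0.98646323 -0.01984412 -0.16277747]
 [ 0.16316547 -0.01980734 -0.98639987]] [  -2.63653368  551.08255142 1059.37104972]
```

View pics/scene0.png

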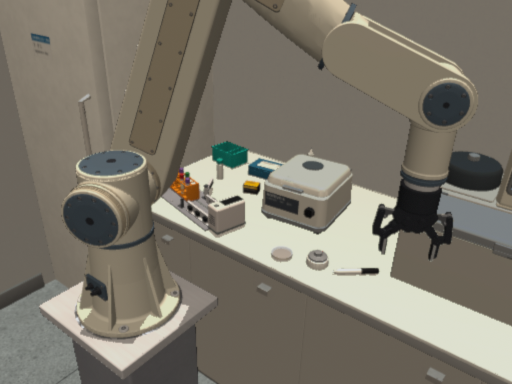

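View pics/top0.png

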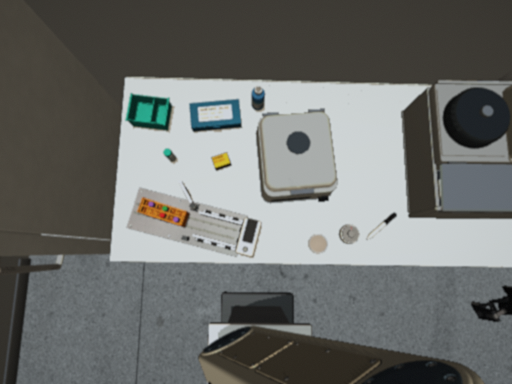

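The top picture shows the dock at about (130..262, 190..255), its lane pointing image-right (world -y). The gate is folded out at about (188,195), and the rack sits at about (137..187, 197..226). I'll enlarge that area.

```bash
python3 - <<'E'
import cv2
i=cv2.imread("pics/top0.png")[170:265,122:272]
cv2.imwrite("pics/crop0.png",cv2.resize(i,None,fx=5.3,fy=5.3,interpolation=cv2.INTER_CUBIC))
E
```

```text
(no output)
```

View pics/crop0.png

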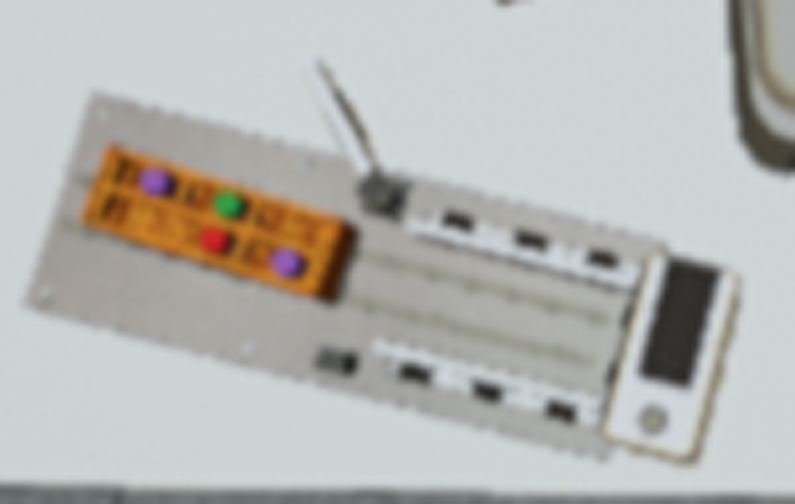

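```bash
cat > h.py <<'E'
import numpy as np
from scipy.optimize import least_squares
def ray(f,u,v,z):
    F=f["img"].shape[0]/2/np.tan(np.radians(f["vertical_fov"])/2)
    R=np.array(f["R"]);t=np.array(f["t"]);c=-R.T@t
    d=R.T@np.array([(u-f["cx"])/F,(v-f["cy"])/F,1]); return (c+d*(z-c[2])/d[2])[:2]
def fit(loc,wor):
    loc=np.array(loc,float);wor=np.array(wor)
    def r(p):
        c,s=np.cos(p[2]),np.sin(p[2]);return (loc@np.array([[c,s],[-s,c]])+p[:2]-wor).ravel()
    s=min((least_squares(r,[*wor.mean(0),a]) for a in(-2,0,2,3.1)),key=lambda s:s.cost);return s.x,s.fun.reshape(-1,2).round(1)
def todock(D,w):
    c,s=np.cos(D[2]),np.sin(D[2]);return (np.array(w)-D[:2])@np.array([[c,-s],[s,c]])
def fromdock(D,l):
    c,s=np.cos(D[2]),np.sin(D[2]);return np.array(l,float)@np.array([[c,s],[-s,c]])+D[:2]
E
python3 - <<'E'
from h import *; from rig import *
f=grab_frame("top")
P=lambda u,v,z:ray(f,122+(u+.5)/5.3-.5,170+(v+.5)/5.3-.5,z)
D,r=fit([[-68,-215],[68,-215],[68,150],[-68,150]],[P(95,93,6),P(25,305,6),P(608,460,6),P(665,245,6)])
print("dock",D,r.tolist())
K,r=fit([[-24.5,-71.5],[24.5,-71.5],[24.5,71.5],[-24.5,71.5]],[P(112,146,68),P(82,222,68),P(328,300,68),P(350,220,68)])
print("rack",K,r.tolist(),"in dock",todock(D,K[:2]),K[2]-D[2])
h=P(383,185,56);print("hinge",todock(D,h)); t=todock(D,P(322,62,42));print("tip",t); d=t-[-51,-23];print(np.hypot(*d),np.arctan2(-d[1],d[0]))
for n,p in dict(railL0=(410,222,34),railR0=(377,345,34)).items(): print(n,todock(D,P(*p)))
print(fromdock(D,[[0,-215],[0,0],[0,-260]]))
E
```

```text
dock [454.90270826 208.75769642   2.90067546] [[1.1, 1.1], [-0.6, 1.1], [-1.5, -0.5], [1.0, -1.8]]
rack [486.49200818 304.43633054   2.85924935] [[0.7, -1.6], [-2.0, -1.9], [0.2, 3.4], [1.1, -0.0]] in dock [  -7.84869333 -100.45239125] -0.041426117259621975
hinge [-53.61667538 -17.59770942]
tip [-116.53130167  -76.46659614]
84.57557804722468 2.4572351031826862
railL0 [-38.36105641  -0.19264078]
railR0 [36.27911107  1.6196303 ]
[[506.20029531 417.54839919]
 [454.90270826 208.75769642]
 [516.93699958 461.24877884]]
```

```bash
python3 - <<'E'
from h import *; from rig import *
D=np.array([454.9,208.76,2.9007])
f=grab_frame("top")
print(D[2]-np.pi,"start in dock",todock(D,sense()["eef_pos"][:2]))
for n,u,v,z in(("centri near-left",262,197,0),("centri near-right",335,200,0),("knob",323,198,0),("vial",167,158,0)):
    w=ray(f,u,v,z);print(n,w.round(),todock(D,w).round())
print(todock(D,[[400,0],[380,0],[330,-300]]), fromdock(D,[-70,-112]))
E
```

```text
-0.24089265358979306 start in dock [ -2.63033252 795.557616  ]
centri near-left [548.   1.] [-140.  179.]
centri near-right [ 542. -239.] [-192.  414.]
knob [ 548. -200.] [-188.  374.]
vial [672. 319.] [-185. -159.]
[[ 3.51099487e+00  2.15829610e+02]
 [ 2.29335029e+01  2.20601002e+02]
 [-8.11069818e-02  5.23867102e+02]] [549.59857332 300.826173  ]
```

step_arm([
  {"claw": 60,"delta_pos": [0,0,-8],"turn": 0.114},
  {"claw": 60,"delta_pos": [0,0,-8],"turn": 0.114},
  {"claw": 60,"delta_pos": [0,0,-8],"turn": 0.114},
  {"claw": 60,"delta_pos": [0,0,-8],"turn": 0.114},
  {"claw": 60,"delta_pos": [0,0,-8],"turn": 0.114},
  {"claw": 60,"delta_pos": [0,0,-8],"turn": 0.114},
])

```text
clock: 0.7
eef_pos: [267.7, -564.6, 248.1]
tcp_rot: [-3.141, 0.0, -0.247]
contact_force: [-0.4, 0.4, -0.1]
opening: 0.704
grasp_force: 0.0
```

step_arm([
  {"claw": 60,"delta_pos": [0,-40,0],"turn": 0},
  {"claw": 60,"delta_pos": [0,-40,0],"turn": 0},
  {"claw": 60,"delta_pos": [0,-40,0],"turn": 0},
  {"claw": 60,"delta_pos": [0,-40,0],"turn": 0},
  {"claw": 60,"delta_pos": [0,-40,0],"turn": 0},
  {"claw": 60,"delta_pos": [0,-40,0],"turn": 0},
  {"claw": 60,"delta_pos": [0,-40,0],"turn": 0},
  {"claw": 60,"delta_pos": [0,-40,0],"turn": 0},
])

```text
clock: 1.37
eef_pos: [344.1, -252.2, 248.0]
tcp_rot: [-3.142, -0.0, -0.242]
contact_force: [2.0, -0.9, 0.6]
opening: 0.703
grasp_force: 0.0
```

step_arm([
  {"claw": 60,"delta_pos": [0,-40,0],"turn": 0},
  {"claw": 60,"delta_pos": [0,-40,0],"turn": 0},
  {"claw": 60,"delta_pos": [0,-40,0],"turn": 0},
  {"claw": 60,"delta_pos": [0,-40,0],"turn": 0},
  {"claw": 60,"delta_pos": [0,-40,0],"turn": 0},
  {"claw": 60,"delta_pos": [0,-40,0],"turn": 0},
  {"claw": 60,"delta_pos": [0,-40,0],"turn": 0},
  {"claw": 60,"delta_pos": [0,-40,0],"turn": 0},
])

```text
clock: 2.03
eef_pos: [420.6, 58.8, 248.2]
tcp_rot: [-3.141, -0.001, -0.241]
contact_force: [1.0, -1.0, 0.1]
opening: 0.702
grasp_force: 0.0
```

step_arm([
  {"claw": 60,"delta_pos": [5,-40,0],"turn": 0},
  {"claw": 60,"delta_pos": [10,-40,0],"turn": 0},
  {"claw": 60,"delta_pos": [10,-40,0],"turn": 0},
  {"claw": 60,"delta_pos": [10,-40,0],"turn": 0},
  {"claw": 60,"delta_pos": [10,-40,0],"turn": 0},
  {"claw": 60,"delta_pos": [10,-40,0],"turn": 0},
  {"claw": 60,"delta_pos": [10,-25,0],"turn": 0},
  {"claw": 60,"delta_pos": [0,0,0],"turn": 0},
])

```text
clock: 2.7
eef_pos: [549.2, 303.0, 247.2]
tcp_rot: [-3.14, -0.001, -0.239]
contact_force: [-1.9, -1.2, 0.4]
opening: 0.707
grasp_force: 0.0
```

```bash
python3 - <<'E'
from h import *; from rig import *
import cv2,pickle
f=grab_frame("wrist");cv2.imwrite("pics/w1.png",f["img"][:,:,::-1]);pickle.dump(f,open("w1.pkl","wb"))
D=np.array([454.9,208.76,2.9007])
print(todock(D,sense()["eef_pos"][:2]),sense()["qpos"],f["t"],f["vertical_fov"])
E
```

```text
[ -68.21671911 -111.38310008] [4.99510342e-01 3.13729762e-01 1.58223810e+00 1.76557118e-04
 1.24621060e+00 2.30927999e+00] [425.19008553 381.54216876 572.16214545] 63.08388232282554
```

View pics/w1.png

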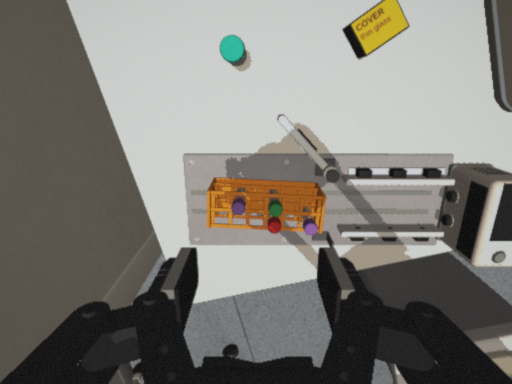

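The wrist picture shows the tray at (185..452, 154..245) and the rack at (208..325, 178..232). The gate runs from (333,175) to (282,118) and the vial is at (232,50). I'll enlarge it to refine the poses.

```bash
python3 - <<'E'
import cv2
i=cv2.imread("pics/w1.png")[110:255,178:458]
cv2.imwrite("pics/crop1.png",cv2.resize(i,None,fx=2.8,fy=2.8,interpolation=cv2.INTER_CUBIC))
E
```

```text
(no output)
```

View pics/crop1.png

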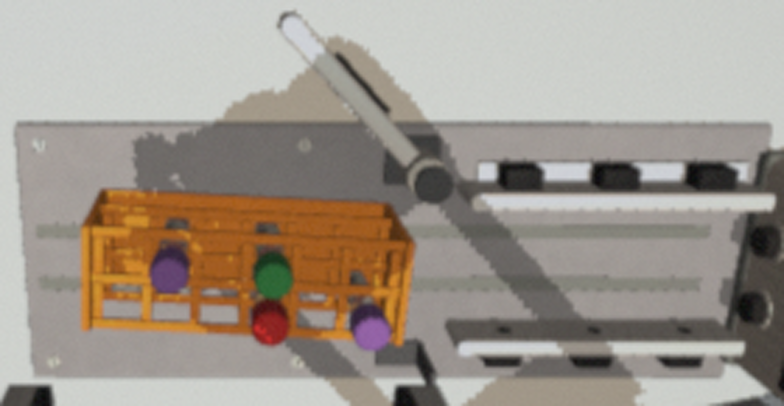

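```bash
python3 - <<'E'
from h import *
import pickle
f=pickle.load(open("w1.pkl","rb"))
P=lambda u,v,z:ray(f,178+(u+.5)/2.8-.5,110+(v+.5)/2.8-.5,z)
D,r=fit([[-68,-215],[68,-215],[68,150],[-68,150]],[P(16,122,6),P(34,377,6),P(724,377,6),P(770,122,6)])
print("dock",D,r.tolist())
K,r=fit([[-24.5,-71.5],[24.5,-71.5],[24.5,71.5],[-24.5,71.5]],[P(83,227,68),P(83,328,68),P(405,342,68),P(413,241,68)])
print("rack",K,r.tolist(),"in dock",todock(D,K[:2]),K[2]-D[2])
print("bottom-left edge",todock(D,[P(105,190,6),P(392,205,6)]))
t=todock(D,P(288,18,42));d=t-[-51,-23];print(t,np.hypot(*d),np.arctan2(-d[1],d[0]),"hinge",todock(D,P(434,183,56)))
print("rails",todock(D,[P(473,200,34),P(775,203,34),P(460,347,34),P(745,349,34)]))
E
```

```text
dock [457.82662659 208.2885159    2.90368324] [[0.3, 1.9], [0.1, 0.9], [0.1, -0.1], [-0.4, -2.7]]
rack [490.79766647 307.25617978   2.85848817] [[1.2, 0.7], [-1.0, 1.0], [-0.7, 0.3], [0.5, -2.0]] in dock [  -8.7184856  -103.95035341] -0.04519506676279361
bottom-left edge [[ -34.43490508 -172.02508901]
 [ -26.62335516  -30.77414334]]
[-119.28792953  -86.60205614] 93.3191452246993 2.3917082042871374 hinge [-51.2716916  -23.25992072]
rails [[-37.26858952   0.67358278]
 [-35.69593226 139.41026902]
 [ 37.06145594   1.03639491]
 [ 38.22510448 139.62782061]]
```

step_arm([
  {"claw": 60,"delta_pos": [0,-4,35],"turn": 0},
  {"claw": 60,"delta_pos": [0,0,35],"turn": 0},
  {"claw": 60,"delta_pos": [0,0,35],"turn": 0},
  {"claw": 60,"delta_pos": [0,0,35],"turn": 0},
  {"claw": 60,"delta_pos": [0,0,35],"turn": 0},
  {"claw": 60,"delta_pos": [0,0,34],"turn": 0},
  {"claw": 60,"delta_pos": [0,0,0],"turn": 0},
])

```text
clock: 3.33
eef_pos: [543.2, 299.0, 32.9]
tcp_rot: [3.134, 0.008, -0.242]
contact_force: [-1.3, -0.1, -0.0]
opening: 0.699
grasp_force: 0.0
```

```bash
python3 - <<'E'
from h import *; from rig import *
D=np.array([457.5,208.4,2.899]);s=sense()
print(todock(D,s["eef_pos"][:2]),s["eef_pos"],s["tcp_rot"],s["contact_force"])
E
```

```text
[ -61.42336611 -108.54503691] [543.1995005  299.01153655  32.87146817] [ 3.13420331  0.00782652 -0.2417846 ] [-1.26871419 -0.05894941 -0.02784932]
```

step_arm([
  {"claw": 60,"delta_pos": [0,0,0],"turn": 0},
  {"claw": 60,"delta_pos": [0,0,0],"turn": 0},
])

```text
clock: 3.5
eef_pos: [548.9, 302.5, 40.8]
tcp_rot: [-3.141, -0.001, -0.242]
contact_force: [-0.5, 0.1, -0.2]
opening: 0.702
grasp_force: 0.0
```

```bash
cat > s.py <<'E'
from h import *; from rig import *
D=np.array([457.5,208.4,2.899]);s=sense()
print(s["clock"],todock(D,s["eef_pos"][:2]).round(1),s["eef_pos"].round(1),s["tcp_rot"].round(3),s["contact_force"].round(1))
E
python3 s.py
```

```text
3.5 [ -66.1 -113.3] [548.9 302.5  40.8] [-3.141e+00 -1.000e-03 -2.420e-01] [-0.5  0.1 -0.2]
```

step_arm([
  {"claw": 60,"delta_pos": [-6,0,0],"turn": 0},
  {"claw": 60,"delta_pos": [-6,0,0],"turn": 0},
  {"claw": 60,"delta_pos": [-3,0,0],"turn": 0},
  {"claw": 60,"delta_pos": [-3,0,0],"turn": 0},
  {"claw": 60,"delta_pos": [-3,0,0],"turn": 0},
  {"claw": 60,"delta_pos": [-3,0,0],"turn": 0},
  {"claw": 60,"delta_pos": [-3,0,0],"turn": 0},
  {"claw": 60,"delta_pos": [-3,0,0],"turn": 0},
])

```text
clock: 4.17
eef_pos: [518.6, 309.7, 39.0]
tcp_rot: [3.142, -0.0, -0.241]
contact_force: [-0.7, 0.3, 0.0]
opening: 0.702
grasp_force: 0.0
```

step_arm([
  {"claw": 60,"delta_pos": [0,0,0],"turn": 0},
  {"claw": 60,"delta_pos": [0,0,0],"turn": 0},
  {"claw": 60,"delta_pos": [0,0,0],"turn": 0},
])

```text
clock: 4.42
eef_pos: [519.0, 309.6, 39.0]
tcp_rot: [-3.142, -0.0, -0.241]
contact_force: [0.7, 0.7, 0.2]
opening: 0.7
grasp_force: 0.0
```

```bash
python3 s.py;  python3 - <<'E'
from rig import *
import cv2,pickle
f=grab_frame("wrist");pickle.dump(f,open("w2.pkl","wb"))
cv2.imwrite("pics/w2.png",cv2.resize(f["img"][:,:,::-1],None,fx=1.5,fy=1.5,interpolation=cv2.INTER_CUBIC))
E
```

```text
4.4167 [ -35.4 -113.1] [519.  309.6  39. ] [-3.142 -0.    -0.241] [0.7 0.7 0.2]
```

View pics/w2.png

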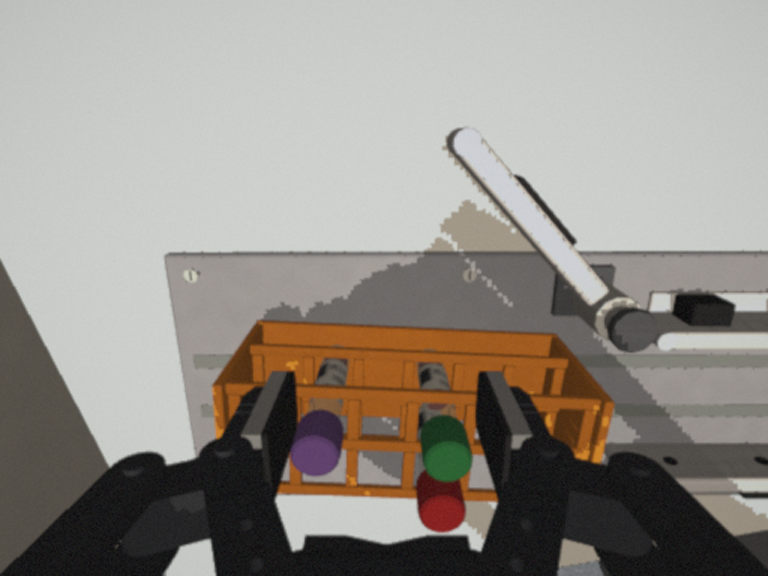

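```bash
python3 - <<'E'
from h import *
import pickle
f=pickle.load(open("w2.pkl","rb"));D=np.array([457.5,208.4,2.899])
F=192/np.tan(np.radians(f["vertical_fov"])/2);print(F,-f["R"].T@f["t"],f["R"])
def px(x,y,z):
    w=f["R"]@np.r_[fromdock(D,[x,y]),z]+f["t"];return (1.5*(F*w[:2]/w[2]+[f["cx"],f["cy"]])).round()
for n,p in dict(tcp=(-35,-113,39),tipR=(-35,-83,31),tipRedge=(-46,-83,31),tipR2=(-35,-83,45),post=(-51,-23,56),rackBL=(-34,-172,6),rackBLtop=(-34,-172,68),rackFL=(-27,-31,6),rackFLtop=(-27,-31,68)).items(): print(n,px(*p))
P=lambda u,v,z:todock(D,ray(f,(u+.5)/1.5-.5,(v+.5)/1.5-.5,z))
print(P(262,322,6),P(557,336,6),P(217,385,68),P(612,403,68),P(630,330,56),"tray",P(166,254,6))
E
```

```text
312.80132584616933 [599.68230343 289.91754898 212.39411284] [[-2.39519699e-01 -9.70891501e-01 -8.35429979e-05]
 [-9.19655972e-01  2.26852268e-01  3.20579071e-01]
 [-3.11228544e-01  7.68618334e-02 -9.47221754e-01]]
tcp [386. 350.]
tipR [457. 342.]
tipRedge [459. 317.]
tipR2 [462. 357.]
post [635. 330.]
rackBL [262. 321.]
rackBLtop [218. 389.]
rackFL [558. 335.]
rackFLtop [618. 406.]
[ -33.75673874 -172.14470434] [-26.62312332 -31.31994352] [ -35.5229136  -172.11955567] [-28.44157432 -33.49887633] [-51.25037089 -25.05400069] tray [ -66.87064901 -212.73765882]
```

```bash
python3 - <<'E'
from h import *; from rig import *
import pickle
f=pickle.load(open("w2.pkl","rb"));D=np.array([457.5,208.4,2.899])
P=lambda u,v,z:todock(D,ray(f,(u+.5)/1.5-.5,(v+.5)/1.5-.5,z)).round()
for z in(31,40,50,60,70,80):print(z,P(480,372,z),P(293,372,z),P(535,460,z),P(275,480,z))
g=pickle.load(open("w1.pkl","rb"))
P=lambda u,v,z:todock(D,ray(g,u,v,z)).round()
for z in(236,246,256,266):print(z,P(320,248,z),P(197,248,z))
print(sense()["opening"],sense()["eef_pos"],f["t"])
E
```

```text
31 [-21. -73.] [ -21. -154.] [ 25. -44.] [  36. -166.]
40 [-26. -75.] [ -26. -152.] [ 18. -48.] [  29. -163.]
50 [-31. -77.] [ -31. -149.] [ 10. -51.] [  20. -160.]
60 [-36. -79.] [ -36. -147.] [  2. -55.] [  12. -157.]
70 [-42. -81.] [ -42. -145.] [ -6. -59.] [   3. -154.]
80 [-47. -84.] [ -47. -143.] [-14. -63.] [  -5. -152.]
236 [-50. -73.] [ -50. -154.]
246 [-55. -75.] [ -55. -152.]
256 [-61. -77.] [ -60. -150.]
266 [-66. -79.] [ -66. -147.]
0.7078975894389629 [519.05092847 309.59651855  38.92489615] [425.13195299 417.64385086 365.53897987]
```

```bash
python3 - <<'E'
import rig
print([ (n,getattr(rig,n)) for n in dir(rig) if not n.startswith("__")])
E
```

```text
[('MotionError', <class 'rig.MotionError'>), ('grab_frame', <function make.<locals>.drawn_camera at 0x7f405caec040>), ('sense', <function make.<locals>.<lambda> at 0x7f405caec540>), ('sign_off', <function connect.<locals>.done at 0x7f405ca5f740>), ('tcp_to_tips', 8.0)]
```

The pads show at about (290,372) and (480,372). The rack hasn't moved: its left edge still runs (262,322)–(557,336), and there was no contact force. Both wrist pictures put the pad ends about 39 mm above the reported TCP, so the fingers are passing over the rack. I'll back off and go down in small steps, watching the force.

step_arm([
  {"claw": 60,"delta_pos": [15,0,0],"turn": 0},
  {"claw": 60,"delta_pos": [15,0,0],"turn": 0},
  {"claw": 60,"delta_pos": [0,0,0],"turn": 0},
  {"claw": 60,"delta_pos": [0,0,5],"turn": 0},
  {"claw": 60,"delta_pos": [0,0,5],"turn": 0},
  {"claw": 60,"delta_pos": [0,0,5],"turn": 0},
  {"claw": 60,"delta_pos": [0,0,3],"turn": 0},
  {"claw": 60,"delta_pos": [0,0,0],"turn": 0},
])

```text
clock: 5.13
eef_pos: [546.9, 302.1, 19.8]
tcp_rot: [3.14, 0.001, -0.241]
contact_force: [0.3, 0.1, 0.1]
opening: 0.706
grasp_force: 0.0
```

```bash
python3 s.py;  python3 - <<'E'
from rig import *
import cv2,pickle,numpy as np
f=grab_frame("wrist");pickle.dump(f,open("w3.pkl","wb"))
s=grab_frame("scene")["img"][:,:,::-1];cv2.imwrite("pics/s3.png",cv2.hconcat([cv2.resize(f["img"][:,:,::-1],(400,300)),cv2.resize(s[150:240,140:260],(400,300),interpolation=cv2.INTER_CUBIC)]))
E
```

```text
5.1333 [ -64.3 -112.5] [546.9 302.1  19.8] [ 3.14e+00  1.00e-03 -2.41e-01] [0.3 0.1 0.1]
```

View pics/s3.png

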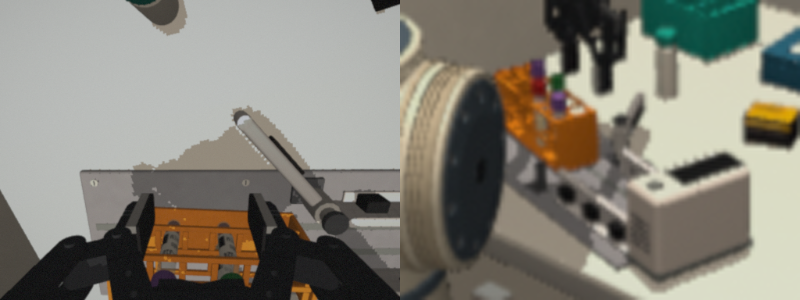

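```bash
python3 - <<'E'
from h import *; from rig import *
f=grab_frame("scene");D=np.array([457.5,208.4,2.899])
F=192/np.tan(np.radians(f["vertical_fov"])/2)
for y in(-83,-75):
  for z in(10,30,60):
    w=f["R"]@np.r_[fromdock(D,[-64,y]),z]+f["t"];q=F*w[:2]/w[2]+[f["cx"],f["cy"]];print(y,z,(q-[140,150])*3.333+[400,0])
E
```

```text
-83 10 [599.12484659 131.84007152]
-83 30 [598.51029466 115.3654087 ]
-83 60 [597.57552762  90.30654668]
-75 10 [603.10690047 134.56329134]
-75 30 [602.51256875 118.04959294]
-75 60 [601.60851618  92.93020111]
```

The scene crop has the finger end at (602,90). With its x and y known, that puts it at z≈60 while the TCP reads 20, so the tips really are about 40 mm above the reported TCP. I'll go down 28 more and then push.

step_arm([
  {"claw": 60,"delta_pos": [0,0,7],"turn": 0},
  {"claw": 60,"delta_pos": [0,0,7],"turn": 0},
  {"claw": 60,"delta_pos": [0,0,7],"turn": 0},
  {"claw": 60,"delta_pos": [0,0,6],"turn": 0},
  {"claw": 60,"delta_pos": [0,0,0],"turn": 0},
  {"claw": 60,"delta_pos": [0,0,0],"turn": 0},
])

```text
clock: 5.78
eef_pos: [547.6, 302.1, -6.8]
tcp_rot: [3.141, 0.001, -0.241]
contact_force: [-0.2, 0.3, 0.2]
opening: 0.703
grasp_force: 0.0
```

```bash
python3 s.py
```

```text
5.7833 [ -64.9 -112.6] [547.6 302.1  -6.8] [ 3.141e+00  1.000e-03 -2.410e-01] [-0.2  0.3  0.2]
```

step_arm([
  {"claw": 60,"delta_pos": [-6,0,0],"turn": 0},
  {"claw": 60,"delta_pos": [-6,0,0],"turn": 0},
  {"claw": 60,"delta_pos": [-3,0,0],"turn": 0},
  {"claw": 60,"delta_pos": [-3,0,0],"turn": 0},
  {"claw": 60,"delta_pos": [-3,0,0],"turn": 0},
  {"claw": 60,"delta_pos": [-3,0,0],"turn": 0},
  {"claw": 60,"delta_pos": [-3,0,0],"turn": 0},
  {"claw": 60,"delta_pos": [-2.5,0,0],"turn": 0},
])

```text
clock: 6.45
eef_pos: [519.5, 309.7, -5.8]
tcp_rot: [-3.141, -0.001, -0.241]
contact_force: [1.7, -0.6, 1.3]
opening: 0.699
grasp_force: 0.7
```

step_arm([
  {"claw": 60,"delta_pos": [0,0,0],"turn": 0},
  {"claw": 60,"delta_pos": [0,0,0],"turn": 0},
])

```text
clock: 6.62
eef_pos: [519.1, 309.5, -6.0]
tcp_rot: [3.141, 0.0, -0.241]
contact_force: [0.4, 0.4, -0.7]
opening: 0.705
grasp_force: 0.0
```

```bash
python3 s.py
```

```text
6.6167 [ -35.6 -112.9] [519.1 309.5  -6. ] [ 3.141  0.    -0.241] [ 0.4  0.4 -0.7]
```

```bash
python3 - <<'E'
from h import *
import pickle
f=pickle.load(open("w1.pkl","rb"));D=np.array([457.5,208.4,2.899])
for p in((95,70),(120,130),(160,235)):
    w=ray(f,*p,0);print(w.round(),todock(D,w).round())
E
```

```text
[700. 476.] [-171. -318.]
[623. 473.] [ -97. -297.]
[465. 473.] [  56. -258.]
```

step_arm([
  {"claw": 60,"delta_pos": [10,0,0],"turn": 0},
  {"claw": 60,"delta_pos": [15,0,0],"turn": 0},
  {"claw": 60,"delta_pos": [0,0,-35],"turn": 0},
  {"claw": 60,"delta_pos": [0,0,-40],"turn": 0},
  {"claw": 60,"delta_pos": [0,0,-40],"turn": 0},
  {"claw": 60,"delta_pos": [0,-10,-40],"turn": 0},
  {"claw": 60,"delta_pos": [0,-20,-20],"turn": 0},
  {"claw": 60,"delta_pos": [0,-20,0],"turn": 0},
])

```text
clock: 7.28
eef_pos: [559.5, 353.7, 175.7]
tcp_rot: [-3.135, -0.007, -0.243]
contact_force: [1.7, 0.3, 1.1]
opening: 0.703
grasp_force: 0.0
```

step_arm([
  {"claw": 18,"delta_pos": [0,0,0],"turn": -0.121},
  {"claw": 18,"delta_pos": [0,0,0],"turn": -0.121},
  {"claw": 18,"delta_pos": [0,0,0],"turn": -0.121},
  {"claw": 18,"delta_pos": [0,0,0],"turn": -0.121},
  {"claw": 18,"delta_pos": [0,0,0],"turn": -0.121},
  {"claw": 18,"delta_pos": [0,0,0],"turn": -0.121},
  {"claw": 18,"delta_pos": [0,0,0],"turn": -0.121},
  {"claw": 18,"delta_pos": [0,0,0],"turn": -0.121},
])

```text
clock: 7.95
eef_pos: [556.3, 351.7, 168.9]
tcp_rot: [3.142, 0.0, 0.732]
contact_force: [0.4, 0.4, 0.9]
opening: 0.211
grasp_force: 0.0
```

step_arm([
  {"claw": 18,"delta_pos": [0,0,0],"turn": -0.121},
  {"claw": 18,"delta_pos": [0,0,0],"turn": -0.121},
  {"claw": 18,"delta_pos": [0,0,0],"turn": -0.121},
  {"claw": 18,"delta_pos": [0,0,0],"turn": -0.121},
  {"claw": 18,"delta_pos": [0,0,0],"turn": -0.121},
  {"claw": 18,"delta_pos": [0,0,0],"turn": 0},
  {"claw": 18,"delta_pos": [0,0,0],"turn": 0},
])

```text
clock: 8.53
eef_pos: [556.1, 351.8, 168.9]
tcp_rot: [-3.142, 0.0, 1.328]
contact_force: [0.3, -0.3, 0.0]
opening: 0.212
grasp_force: 0.0
```

```bash
python3 s.py
```

```text
8.5333 [ -61.3 -162.9] [556.1 351.8 168.9] [-3.142  0.     1.328] [ 0.3 -0.3  0. ]
```

step_arm([
  {"claw": 18,"delta_pos": [12,-20,0],"turn": 0},
  {"claw": 18,"delta_pos": [12,-20,0],"turn": 0},
  {"claw": 18,"delta_pos": [12,-20,0],"turn": 0},
  {"claw": 18,"delta_pos": [0,0,0],"turn": 0},
  {"claw": 18,"delta_pos": [0,0,0],"turn": 0},
])

```text
clock: 8.95
eef_pos: [505.5, 401.8, 169.1]
tcp_rot: [3.141, 0.0, 1.33]
contact_force: [-0.4, -0.2, 0.1]
opening: 0.213
grasp_force: 0.0
```

```bash
python3 s.py;  python3 - <<'E'
from rig import *
import cv2,pickle
f=grab_frame("wrist");pickle.dump(f,open("w4.pkl","wb"))
cv2.imwrite("pics/w4.png",cv2.resize(f["img"][:,:,::-1],None,fx=1.5,fy=1.5,interpolation=cv2.INTER_CUBIC))
E
```

```text
8.95 [-1.000e-01 -1.993e+02] [505.5 401.8 169.1] [3.141 0.    1.33 ] [-0.4 -0.2  0.1]
```

View pics/w4.png

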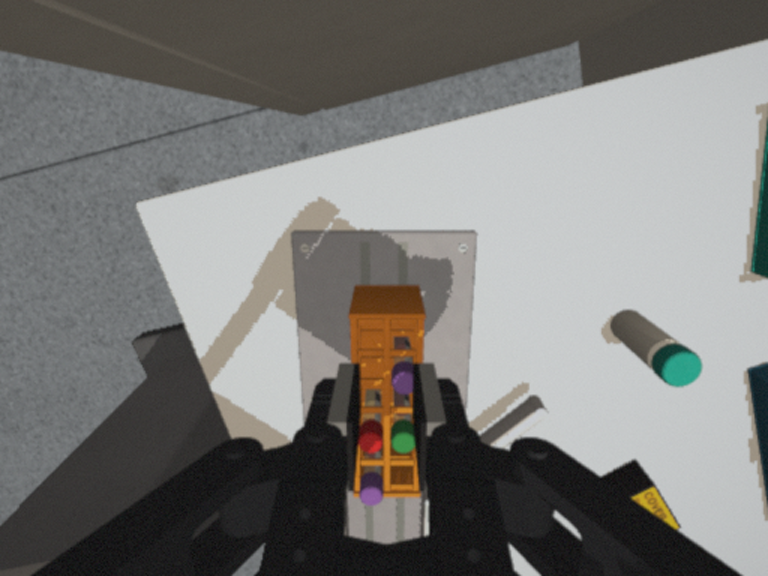

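The picture shows the tray's rear edge at row 231 (columns 291..476). The rack's rear wall foot is at (358..420, 286), and its top face runs from (350..425, 315) to (354..419, 496). It looks square and close to centred.

```bash
python3 - <<'E'
from h import *
import pickle
f=pickle.load(open("w4.pkl","rb"));D=np.array([457.5,208.4,2.899])
P=lambda u,v,z:todock(D,ray(f,(u+.5)/1.5-.5,(v+.5)/1.5-.5,z)).round(1)
print("tray",P(291,231,6),P(476,231,6),P(302,410,6),P(467,410,6));print("foot",P(420,286,6),P(358,286,6));print("top",P(425,315,68),P(350,315,68),P(419,496,68),P(354,496,68))
K,r=fit([[-24.5,-71.5],[24.5,-71.5],[24.5,71.5],[-24.5,71.5]],[P(425,315,68),P(350,315,68),P(354,496,68),P(419,496,68)]);print(K,r.tolist())
E
```

```text
tray [  68.5 -215.1] [ -65.6 -215.3] [ 68.9 -65.5] [-67.5 -65.7]
foot [ -26.  -173.4] [  20.7 -173.3]
top [ -25.  -174.2] [  22.1 -174.2] [-24.5 -33.8] [ 22.5 -33.7]
[-1.2250000e+00 -1.0397500e+02 -2.7646437e-03] [[-0.9, -1.2], [1.0, -1.3], [1.0, 1.2], [-1.0, 1.4]]
```

step_arm([
  {"claw": 18,"delta_pos": [0,-1,30],"turn": 0},
  {"claw": 18,"delta_pos": [0,0,35],"turn": 0},
  {"claw": 18,"delta_pos": [0,0,35],"turn": 0},
  {"claw": 18,"delta_pos": [0,0,30],"turn": 0},
  {"claw": 18,"delta_pos": [0,0,20],"turn": 0},
  {"claw": 18,"delta_pos": [0,0,15],"turn": 0},
  {"claw": 18,"delta_pos": [0,0,5],"turn": 0},
  {"claw": 18,"delta_pos": [0,0,0],"turn": 0},
])

```text
clock: 9.67
eef_pos: [504.8, 400.2, -2.4]
tcp_rot: [-3.14, 0.002, 1.33]
contact_force: [-0.8, -0.1, -0.3]
opening: 0.213
grasp_force: 0.0
```

step_arm([
  {"claw": 18,"delta_pos": [-4,0,0],"turn": 0},
  {"claw": 18,"delta_pos": [-4,0,0],"turn": 0},
  {"claw": 18,"delta_pos": [-3,0,0],"turn": 0},
  {"claw": 18,"delta_pos": [-3,0,0],"turn": 0},
  {"claw": 18,"delta_pos": [-3,0,0],"turn": 0},
  {"claw": 18,"delta_pos": [-3,0,0],"turn": 0},
  {"claw": 18,"delta_pos": [-4,0,0],"turn": 0},
  {"claw": 18,"delta_pos": [-5,0,0],"turn": 0},
])

```text
clock: 10.33
eef_pos: [498.2, 373.3, -0.7]
tcp_rot: [3.141, -0.001, 1.332]
contact_force: [1.4, 2.0, 1.0]
opening: 0.214
grasp_force: 0.8
```

```bash
python3 s.py
```

```text
10.3333 [ 1.000e-01 -1.699e+02] [498.2 373.3  -0.7] [ 3.141e+00 -1.000e-03  1.332e+00] [1.4 2.  1. ]
```

step_arm([
  {"claw": 18,"delta_pos": [-6,-0.2,0],"turn": 0.002},
  {"claw": 18,"delta_pos": [-7,-0.2,0],"turn": 0},
  {"claw": 18,"delta_pos": [-7,-0.2,0],"turn": 0},
  {"claw": 18,"delta_pos": [-7,-0.2,0],"turn": 0},
  {"claw": 18,"delta_pos": [-7,-0.2,0],"turn": 0},
  {"claw": 18,"delta_pos": [-7,-0.2,0],"turn": 0},
  {"claw": 18,"delta_pos": [-7,-0.2,0],"turn": 0},
  {"claw": 18,"delta_pos": [-4,0,0],"turn": 0},
])

```text
clock: 11.0
eef_pos: [483.7, 322.0, -1.1]
tcp_rot: [-3.141, 0.001, 1.33]
contact_force: [0.9, 0.6, -1.1]
opening: 0.211
grasp_force: 0.3
```

```bash
python3 s.py;  python3 - <<'E'
from rig import *
import cv2,pickle
f=grab_frame("wrist");g=grab_frame("top")["img"][170:265,122:272]
cv2.imwrite("pics/w5.png",cv2.hconcat([cv2.resize(f["img"],(400,300)),cv2.resize(g,(400,300),interpolation=cv2.INTER_CUBIC)])[:,:,::-1])
E
```

```text
11.0 [   1.8 -116.5] [483.7 322.   -1.1] [-3.141e+00  1.000e-03  1.330e+00] [ 0.9  0.6 -1.1]
```

View pics/w5.png

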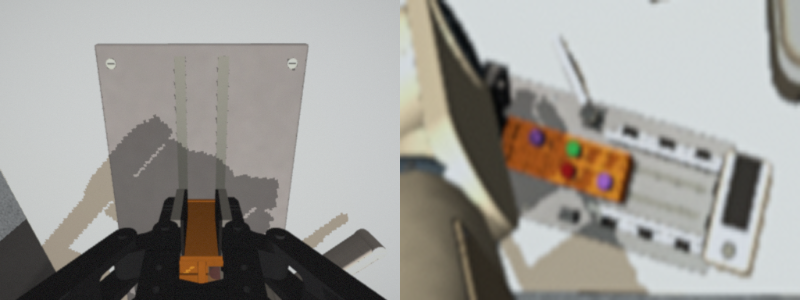

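The wrist half shows the fingers (182..232, 190) against the rear wall. The top half shows the rack's front, corners about (633,152) and (625,200), inside the lane with a gap on both sides. I'll check the numbers.

```bash
python3 - <<'E'
from h import *; from rig import *
import cv2
f=grab_frame("top");D=np.array([457.5,208.4,2.899])
D0=np.array([454.9,208.76,2.9007])
hsv=cv2.cvtColor(f["img"],cv2.COLOR_RGB2HSV);m=cv2.inRange(hsv,(5,150,60),(20,255,255));m[:170]=0;m[265:]=0
m[:, :165]=0
v,u=np.nonzero(m)
w=np.array([todock(D0,ray(f,a,b,68)) for a,b in zip(u,v)])
k=(w[:,1]>-85)
for lo in(-80,-50,-20,10): 
    q=w[(w[:,1]>lo)&(w[:,1]<lo+30)];print(lo,len(q),q[:,0].min().round(1),q[:,0].max().round(1),q[:,1].max().round(1))
E
```

```text
-80 118 -22.6 24.4 -50.1
-50 113 -22.0 24.7 -20.0
-20 137 -21.0 24.7 9.5
10 118 -20.8 24.0 39.7
```

step_arm([
  {"claw": 18,"delta_pos": [-5,0,0],"turn": 0},
  {"claw": 18,"delta_pos": [-7,0.2,0],"turn": 0},
  {"claw": 18,"delta_pos": [-8,0.2,0],"turn": 0},
  {"claw": 18,"delta_pos": [-8,0.2,0],"turn": 0},
  {"claw": 18,"delta_pos": [-8,0.2,0],"turn": 0},
  {"claw": 18,"delta_pos": [-8,0.2,0],"turn": 0},
  {"claw": 18,"delta_pos": [-8,0.2,0],"turn": 0},
  {"claw": 18,"delta_pos": [-8,0.2,0],"turn": 0},
])

```text
clock: 11.82
eef_pos: [471.1, 263.6, -1.0]
tcp_rot: [-3.142, -0.0, 1.33]
contact_force: [0.3, 2.0, 1.0]
opening: 0.216
grasp_force: 0.6
```

step_arm([
  {"claw": 18,"delta_pos": [-6,0,0],"turn": 0},
  {"claw": 18,"delta_pos": [-5,0,0],"turn": 0},
  {"claw": 18,"delta_pos": [-5,0,0],"turn": 0},
  {"claw": 18,"delta_pos": [-4,0,0],"turn": 0},
  {"claw": 18,"delta_pos": [-3,0,0],"turn": 0},
  {"claw": 18,"delta_pos": [-3,0,0],"turn": 0},
  {"claw": 18,"delta_pos": [-3,0,0],"turn": 0},
])

```text
clock: 12.4
eef_pos: [464.3, 236.2, -1.1]
tcp_rot: [-3.142, 0.0, 1.33]
contact_force: [0.4, 0.9, 0.6]
opening: 0.208
grasp_force: 0.5
```

```bash
python3 s.py
```

```text
12.4 [  0.1 -28.6] [464.3 236.2  -1.1] [-3.142  0.     1.33 ] [0.4 0.9 0.6]
```

Still only friction. I'll creep on in small steps until the force rises.

step_arm([
  {"claw": 18,"delta_pos": [-2,0,0],"turn": 0},
  {"claw": 18,"delta_pos": [-2,0,0],"turn": 0},
  {"claw": 18,"delta_pos": [-2,0,0],"turn": 0},
  {"claw": 18,"delta_pos": [-2,0,0],"turn": 0},
])

```text
clock: 12.73
eef_pos: [462.4, 228.5, -1.0]
tcp_rot: [-3.142, 0.0, 1.33]
contact_force: [0.0, 0.9, -0.1]
opening: 0.211
grasp_force: 0.4
```

step_arm([
  {"claw": 18,"delta_pos": [-1,0,0],"turn": 0},
  {"claw": 18,"delta_pos": [-1,0,0],"turn": 0},
])

```text
clock: 12.9
eef_pos: [462.0, 226.5, -1.0]
tcp_rot: [-3.142, 0.0, 1.33]
contact_force: [0.2, -0.1, 0.1]
opening: 0.212
grasp_force: 0.3
```

step_arm([
  {"claw": 18,"delta_pos": [-1,0,0],"turn": 0},
  {"claw": 18,"delta_pos": [-1,0,0],"turn": 0},
])

```text
clock: 13.07
eef_pos: [461.4, 224.6, -1.1]
tcp_rot: [-3.141, 0.0, 1.33]
contact_force: [0.1, 0.3, -0.1]
opening: 0.21
grasp_force: 0.3
```

```bash
python3 s.py
```

```text
13.0667 [  0.1 -16.7] [461.4 224.6  -1.1] [-3.141  0.     1.33 ] [ 0.1  0.3 -0.1]
```

step_arm([
  {"claw": 18,"delta_pos": [-1,0,0],"turn": 0},
  {"claw": 18,"delta_pos": [-1,0,0],"turn": 0},
])

```text
clock: 13.23
eef_pos: [461.8, 223.7, -0.8]
tcp_rot: [3.141, -0.002, 1.329]
contact_force: [0.2, 9.7, 0.5]
opening: 0.212
grasp_force: 4.9
```

step_arm([
  {"claw": 18,"delta_pos": [-1,0,0],"turn": 0},
  {"claw": 18,"delta_pos": [0,0,0],"turn": 0},
])

```text
clock: 13.4
eef_pos: [462.4, 223.7, -0.3]
tcp_rot: [3.139, -0.004, 1.329]
contact_force: [0.5, 10.8, -0.2]
opening: 0.213
grasp_force: 5.1
```

```bash
python3 s.py; python3 - <<'E'
from h import *; from rig import *
import cv2
f=grab_frame("top")
D0=np.array([454.9,208.76,2.9007])
hsv=cv2.cvtColor(f["img"],cv2.COLOR_RGB2HSV);m=cv2.inRange(hsv,(5,150,60),(20,255,255));m[:170]=0;m[265:]=0
m[:, :165]=0
v,u=np.nonzero(m)
w=np.array([todock(D0,ray(f,a,b,68)) for a,b in zip(u,v)])
for lo in(-20,10,40,70,100,130): 
    q=w[(w[:,1]>lo)&(w[:,1]<lo+30)]
    if len(q):print(lo,len(q),q[:,0].min().round(1),q[:,0].max().round(1),q[:,1].max().round(1))
cv2.imwrite("pics/t6.png",cv2.resize(f["img"][175:265,170:270],(800,720)[:1]+(600,),interpolation=cv2.INTER_CUBIC)[:,:,::-1])
E
```

```text
13.4 [ -1. -16.] [ 4.624e+02  2.237e+02 -3.000e-01] [ 3.139 -0.004  1.329] [ 0.5 10.8 -0.2]
10 68 -24.3 22.8 39.7
40 145 -24.1 22.4 69.7
70 110 -22.5 22.6 99.8
100 114 -22.8 22.5 129.9
130 43 -20.9 22.1 139.2
```

The rack is home: force is up to 10.8 N at TCP y=-16, as predicted, and the rack is centred. Next I'll retreat gently, shut the claw, rise and plan the gate sweep.

step_arm([
  {"claw": 18,"delta_pos": [2,0,0],"turn": 0},
  {"claw": 18,"delta_pos": [4,0,0],"turn": 0},
  {"claw": 18,"delta_pos": [15,0,0],"turn": 0},
  {"claw": 18,"delta_pos": [25,0,0],"turn": 0},
  {"claw": 0,"delta_pos": [0,0,-25],"turn": 0},
  {"claw": 0,"delta_pos": [0,0,-35],"turn": 0},
  {"claw": 0,"delta_pos": [0,0,-35],"turn": 0},
  {"claw": 0,"delta_pos": [0,10,0],"turn": 0},
])

```text
clock: 14.12
eef_pos: [483.8, 267.0, 99.7]
tcp_rot: [3.136, -0.005, 1.331]
contact_force: [1.3, 0.5, 1.0]
opening: -0.003
grasp_force: 0.0
```

step_arm([
  {"claw": 0,"delta_pos": [-5,35,0],"turn": 0},
  {"claw": 0,"delta_pos": [-5,35,0],"turn": 0},
  {"claw": 0,"delta_pos": [-5,35,0],"turn": 0},
  {"claw": 0,"delta_pos": [0,0,0],"turn": 0},
  {"claw": 0,"delta_pos": [0,0,0],"turn": 0},
  {"claw": 0,"delta_pos": [0,0,0],"turn": 0},
])

```text
clock: 14.62
eef_pos: [579.1, 224.7, 93.2]
tcp_rot: [-3.14, 0.001, 1.329]
contact_force: [-0.6, -0.4, -0.9]
opening: -0.004
grasp_force: 0.0
```

```bash
python3 s.py; python3 - <<'E'
from h import *; from rig import *
import cv2
f=grab_frame("wrist");t=grab_frame("top")["img"][170:265,122:272]
cv2.imwrite("pics/w7.png",cv2.hconcat([cv2.resize(f["img"],(400,300)),cv2.resize(t,(400,300),interpolation=cv2.INTER_CUBIC)])[:,:,::-1])
p=None;A=[2.39,2.1,1.85,1.6,1.35,1.1,.85,.6,.35,.15,0]
for a in A:
    s,c=np.sin(a),np.cos(a);h=5+14.5*abs(s)+11*abs(c);q=np.array([-51+55*c-s*h,-23-55*s-c*h])
    print(a,q.round(1),None if p is None else ("tool dx,dy",(-(q-p)[::-1]).round(1)));p=q
E
```

```text
14.6167 [-114.1  -45. ] [579.1 224.7  93.2] [-3.140e+00  1.000e-03  1.329e+00] [-0.6 -0.4 -0.9]
2.39 [-106.8  -43.8] None
2.1 [-98.7 -58.8] ('tool dx,dy', array([15. , -8.2]))
1.85 [-87.3 -69.8] ('tool dx,dy', array([ 11. , -11.4]))
1.6 [-72.4 -77.4] ('tool dx,dy', array([  7.6, -14.9]))
1.35 [-60.  -81.4] ('tool dx,dy', array([  4. , -12.4]))
1.1 [-46.5 -82.4] ('tool dx,dy', array([  1. , -13.5]))
0.85 [-32.1 -79.6] ('tool dx,dy', array([ -2.8, -14.4]))
0.6 [-18.2 -72.4] ('tool dx,dy', array([ -7.2, -13.9]))
0.35 [ -6.3 -60.9] ('tool dx,dy', array([-11.5, -11.9]))
0.15 [  0.7 -49.1] ('tool dx,dy', array([-11.9,  -7. ]))
0 [  4. -39.] ('tool dx,dy', array([-10.1,  -3.3]))
```

View pics/w7.png

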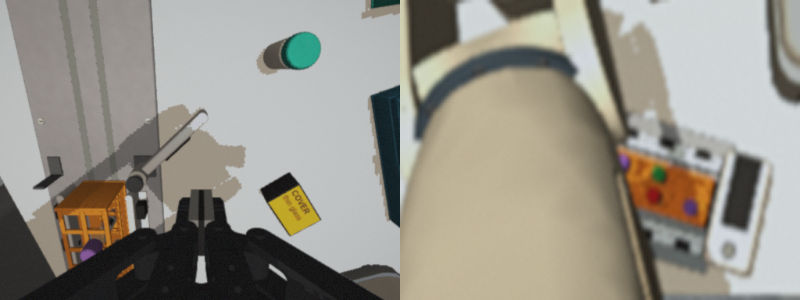

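The rack is home between the rails. The gate runs from its post (135,183) to its tip (205,112), and the film box is at (262..320, 172..235), to the right of the fingers. I'll check the clearances.

```bash
python3 - <<'E'
from h import *; from rig import *
f=grab_frame("wrist");D=np.array([457.5,208.4,2.899])
P=lambda u,v,z:todock(D,ray(f,u*1.28,v*1.28,z)).round()
print("box",P(261,187,16),P(292,172,32),P(292,236,32))
t=P(203,114,42);print("gate tip",t,np.arctan2(-(t[1]+23),t[0]+51));print("finger tip",[(z,P(200,190,z)) for z in(105,115,125,135,145)])
E
```

```text
box [-182.   -1.] [-209.  -27.] [-218.   53.]
gate tip [-116.  -89.] 2.348561050674852
finger tip [(105, array([-113.,  -44.])), (115, array([-113.,  -49.])), (125, array([-113.,  -54.])), (135, array([-113.,  -59.])), (145, array([-114.,  -64.]))]
```

step_arm([
  {"claw": 0,"delta_pos": [-7,4,10],"turn": 0},
  {"claw": 0,"delta_pos": [0,0,25],"turn": 0},
  {"claw": 0,"delta_pos": [0,0,25],"turn": 0},
  {"claw": 0,"delta_pos": [0,0,20],"turn": 0},
  {"claw": 0,"delta_pos": [0,0,12],"turn": 0},
  {"claw": 0,"delta_pos": [0,0,8],"turn": 0},
  {"claw": 0,"delta_pos": [0,0,0],"turn": 0},
  {"claw": 0,"delta_pos": [0,0,0],"turn": 0},
])

```text
clock: 15.43
eef_pos: [582.2, 216.8, -5.8]
tcp_rot: [3.142, -0.0, 1.33]
contact_force: [-0.3, 0.8, -0.1]
opening: 0.003
grasp_force: 0.0
```

step_arm([
  {"claw": 0,"delta_pos": [6,-6,0],"turn": 0},
  {"claw": 0,"delta_pos": [7,-6,0],"turn": 0},
  {"claw": 0,"delta_pos": [8,-5,0],"turn": 0},
  {"claw": 0,"delta_pos": [6,-6,0],"turn": 0},
  {"claw": 0,"delta_pos": [5,-7,0],"turn": 0},
  {"claw": 0,"delta_pos": [4,-8,0],"turn": 0},
  {"claw": 0,"delta_pos": [4,-8,0],"turn": 0},
])

```text
clock: 16.02
eef_pos: [546.2, 267.4, -5.9]
tcp_rot: [3.141, -0.0, 1.33]
contact_force: [0.7, -1.0, 0.5]
opening: 0.004
grasp_force: 0.5
```

```bash
python3 s.py
```

```text
16.0167 [-72.  -78.5] [546.2 267.4  -5.9] [ 3.141 -0.     1.33 ] [ 0.7 -1.   0.5]
```

Contact is light and the gate is at about 1.6 rad. I'll carry on along the arc.

step_arm([
  {"claw": 0,"delta_pos": [2,-6,0],"turn": 0},
  {"claw": 0,"delta_pos": [1,-6,0],"turn": 0},
  {"claw": 0,"delta_pos": [0.5,-7,0],"turn": 0},
  {"claw": 0,"delta_pos": [0.5,-7,0],"turn": 0},
  {"claw": 0,"delta_pos": [-1,-7,0],"turn": 0},
  {"claw": 0,"delta_pos": [-2,-7,0],"turn": 0},
  {"claw": 0,"delta_pos": [-3.5,-7,0],"turn": 0},
  {"claw": 0,"delta_pos": [-3.5,-7,0],"turn": 0},
])

```text
clock: 16.68
eef_pos: [492.3, 273.4, -6.0]
tcp_rot: [3.142, -0.0, 1.33]
contact_force: [1.0, 0.0, -0.1]
opening: 0.001
grasp_force: 0.5
```

step_arm([
  {"claw": 0,"delta_pos": [-5.5,-6,0],"turn": 0},
  {"claw": 0,"delta_pos": [-6,-6,0],"turn": 0},
  {"claw": 0,"delta_pos": [-6,-4,0],"turn": 0},
  {"claw": 0,"delta_pos": [-6,-3,0],"turn": 0},
  {"claw": 0,"delta_pos": [-4,-1,0],"turn": 0},
])

```text
clock: 17.1
eef_pos: [466.2, 250.8, -6.0]
tcp_rot: [-3.141, 0.0, 1.33]
contact_force: [-0.1, 0.7, 0.5]
opening: 0.004
grasp_force: 0.4
```

```bash
python3 s.py
```

```text
17.1 [  1.8 -43.3] [466.2 250.8  -6. ] [-3.141  0.     1.33 ] [-0.1  0.7  0.5]
```

step_arm([
  {"claw": 0,"delta_pos": [-1.5,0,0],"turn": 0},
  {"claw": 0,"delta_pos": [-1.5,0,0],"turn": 0},
  {"claw": 0,"delta_pos": [-1,0,0],"turn": 0},
])

```text
clock: 17.35
eef_pos: [466.3, 247.6, -6.0]
tcp_rot: [-3.142, -0.0, 1.329]
contact_force: [0.2, 0.6, 0.4]
opening: 0.0
grasp_force: 0.3
```

step_arm([
  {"claw": 0,"delta_pos": [-1,0,0],"turn": 0},
  {"claw": 0,"delta_pos": [-1,0,0],"turn": 0},
])

```text
clock: 17.52
eef_pos: [466.0, 246.2, -6.0]
tcp_rot: [3.141, -0.001, 1.33]
contact_force: [-0.9, 8.1, -1.7]
opening: -0.0
grasp_force: 3.6
```

```bash
python3 s.py
```

```text
17.5167 [  0.8 -38.7] [466.  246.2  -6. ] [ 3.141e+00 -1.000e-03  1.330e+00] [-0.9  8.1 -1.7]
```

The gate is at its limit: 8 N at y=-38.7, where -39 was expected. I'll retreat and check numerically.

step_arm([
  {"claw": 0,"delta_pos": [2,0,0],"turn": 0},
  {"claw": 0,"delta_pos": [8,0,0],"turn": 0},
  {"claw": 0,"delta_pos": [25,0,0],"turn": 0},
  {"claw": 0,"delta_pos": [30,0,0],"turn": 0},
  {"claw": 0,"delta_pos": [20,0,-35],"turn": 0},
  {"claw": 0,"delta_pos": [0,0,-40],"turn": 0},
  {"claw": 0,"delta_pos": [0,0,-40],"turn": 0},
  {"claw": 0,"delta_pos": [0,0,-40],"turn": 0},
])

```text
clock: 18.18
eef_pos: [485.5, 329.1, 150.4]
tcp_rot: [-3.141, 0.001, 1.331]
contact_force: [0.8, 1.3, -0.5]
opening: -0.001
grasp_force: 0.0
```

step_arm([
  {"claw": 0,"delta_pos": [0,0,0],"turn": 0},
  {"claw": 0,"delta_pos": [0,0,0],"turn": 0},
  {"claw": 0,"delta_pos": [0,0,0],"turn": 0},
  {"claw": 0,"delta_pos": [0,0,0],"turn": 0},
])

```text
clock: 18.52
eef_pos: [485.0, 327.9, 147.4]
tcp_rot: [-3.14, 0.002, 1.33]
contact_force: [-0.3, 0.4, -1.3]
opening: -0.001
grasp_force: 0.0
```

```bash
python3 s.py; python3 - <<'E'
from h import *; from rig import *
import cv2
f=grab_frame("top")
D0=np.array([454.9,208.76,2.9007])
hsv=cv2.cvtColor(f["img"],cv2.COLOR_RGB2HSV);m=cv2.inRange(hsv,(5,150,60),(20,255,255));m[:170]=0;m[265:]=0;m[:,:165]=0
v,u=np.nonzero(m);w=np.array([todock(D0,ray(f,a,b,68)) for a,b in zip(u,v)])
for lo in(-20,10,40,70,100,130):
    q=w[(w[:,1]>lo)&(w[:,1]<lo+30)]
    if len(q):print(lo,len(q),q[:,0].min().round(1),q[:,0].max().round(1),q[:,1].min().round(1),q[:,1].max().round(1))
# gray profile across gate bar height (z=42) along dock y at some x
F=192/np.tan(np.radians(f["vertical_fov"])/2)
for y in range(-60,6,6):
    r=[]
    for x in(-35,-15,5,25,40):
        p=f["R"]@np.r_[fromdock(D0,[x,y]),42]+f["t"];a=F*p[:2]/p[2]+[f["cx"],f["cy"]]
        r.append(cv2.getRectSubPix(f["img"],(1,1),tuple(map(float,a)))[0,0].tolist())
    print(y,r)
E
```

```text
18.5167 [   2.1 -122.6] [485.  327.9 147.4] [-3.14e+00  2.00e-03  1.33e+00] [-0.3  0.4 -1.3]
-20 78 -22.7 21.9 -6.0 9.9
10 113 -22.9 22.2 10.0 39.7
40 141 -22.7 22.6 40.1 69.7
70 112 -22.5 22.6 70.6 99.8
100 117 -22.8 22.5 100.1 129.9
130 44 -20.9 22.1 130.1 139.2
-60 [[117, 116, 113], [91, 92, 87], [99, 99, 96], [98, 97, 96], [97, 98, 95]]
-54 [[154, 151, 148], [89, 90, 85], [107, 106, 103], [99, 99, 96], [96, 97, 95]]
-48 [[171, 169, 165], [88, 89, 84], [132, 131, 128], [98, 98, 95], [96, 97, 94]]
-42 [[171, 170, 165], [89, 89, 85], [106, 105, 102], [96, 96, 94], [108, 109, 106]]
-36 [[169, 168, 164], [110, 110, 104], [94, 95, 92], [95, 95, 93], [144, 144, 140]]
-30 [[170, 171, 170], [137, 138, 136], [103, 103, 98], [127, 127, 124], [178, 179, 178]]
-24 [[205, 210, 215], [201, 207, 213], [170, 172, 172], [158, 160, 157], [199, 205, 209]]
-18 [[127, 129, 129], [119, 123, 125], [118, 119, 120], [100, 101, 99], [125, 126, 127]]
-12 [[85, 85, 84], [128, 95, 64], [137, 100, 71], [93, 89, 84], [101, 102, 99]]
-6 [[137, 136, 134], [169, 105, 36], [183, 114, 37], [107, 90, 80], [126, 126, 123]]
0 [[179, 181, 182], [157, 91, 27], [163, 96, 29], [115, 99, 88], [113, 116, 112]]
```

The rack spans y ≈ -6..139 and is centred, and the bar lies at y ≈ -24 right across the mouth. I'll hand it in.

```bash
python3 -c "
from rig import *
print(sign_off())"
```

```text
the job is handed in; nothing more can be done
None
```

The job is handed in at about 18.5 s: the rack is fully home against the end stop and centred in the lane, the gate is shut behind it, and I saw no sign of contact with the rails or of anything else on the bench being moved.

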